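Register an angle bar against the rail and end stop of a drilling jig

ROBOT

A 7-joint arm with a two-finger parallel gripper is mounted at the origin on a cart in front of the work surface, level with it; the furniture and walls round the work are solid. World frame = base frame: x ahead of the robot, y to its left, z up, the work surface at z = 0. Lengths are in m, angles in rad, forces in N, time in s.
With the tool pointing down it reaches from about 0.4 to 0.85 m from the base axis. Payload 4.5 kg.
Tool frame: the origin (TCP) lies at the very end of the fingers, on their centre line; the grasp point (between the pads) lies 19 mm behind it (r.grip_point_offset is the distance from the TCP to the grasp point, in m); y points along the fingers, x is the direction in which the jaws open and shut, and the axes are right-handed (so a half turn about y gives the same grasp; the last joint's range is limited). The gripper opens to 88 mm and grips with 3 to 60 N. Pads are 18 mm wide; open, the fingers measure 123 mm over their backs; the gripper's body (75 mm by 187 mm) begins 45 mm behind the grasp point.
Start: joints at [1.211, 0.689, -0.195, 1.565, 0.157, 0.902, -0.215], TCP at [0.24, -0.577, 0.239] pointing down, gripper open.
Joint ranges: [-3.01, 3.01], [-0.46, 2.08], [-1.47, 1.51], [0.13, 2.56], [-1, 4.14], [0.04, 2.09], [-2.66, 2.66]. Speed limits (rad/s): [2.57, 2.57, 3.14, 3.14, 3.14, 3.14, 3.14].

INTERFACE

Orientations are given as a unit quaternion [x, y, z, w].
In Python, from plant import get_state, snapshot, camera_params, job, r gives the robot as it stands.
- The arm moves only by the tool carry_out, never from a script. Its arguments are lists of equal length, an entry for each row: "offset": the shift along the world's x, y, z in m, a list of three; "twist": the turn about the world's z in degrees. In form: {"offset": [[tx, ty, tz], ...], "twist": [twist, ...]}. A call has 1 to 8 rows; each row shifts and turns the commanded pose from where the row before left it; what a row does not reach is not made up. A row lasts 1/8 s, in which the tool goes at most 62.5 mm and 10.7 degrees, less where a joint would pass 70% of its speed; a pose out of reach is approached as far as the arm can. A call with a gripper value outside its range is refused whole. "grip" is the finger opening in m, from 0 to 0.0881, set as the call begins (left out, the last holds). The fingers move at their own pace and stop on an object; "newtons" is the grip in N (left out, the last holds). Time passes only in rows, so rows that do not move let the fingers close. It gives the time, the measured TCP pose, the force and the opening at its end, in the units of the state.
- get_state(): the state, without advancing time (a new reading comes with each control period).
- snapshot(name): name is "scene" or "side" or "wrist"; returns the picture (480x640x3 uint8, red, green, blue); there is no depth.
- camera_params(name): a dict with "camera_matrix" (3x3 intrinsics, pixels), "eye" and "orientation" of the camera in the world. Camera axes: x right, y up, looking along -z (the intrinsics and any distortion apply to the point x, -y, -z); pixel columns grow to the right and rows downward; lengths in m; the calibration is good to about 2 mm. The wrist camera is an equidistant fisheye: a pixel r from the principal point sees the ray r / f radians off the axis. A picture is of the moment at which its call begins: read the wrist's pose just before it. camera_params takes no time and is no camera call; for the wrist camera it gives the pose at the moment of the call.
- job.finish_job(): hands the job in, once; it reports no verdict.
The state is a dict: "clock": time; "q": joint angles; "qd": joint speeds; "joint_torque": joint torques, N m; "tool_pos": TCP position; "eef_rot": TCP orientation; "contact_force": force on the tool from outside, world axes, zero at the start; "moment": the same for the moment, N m; "opening": opening from 0.0 (shut) to 1.0 (fully open).
Only numpy, scipy, OpenCV 4.12 (cv2) and the standard library are available. Lean on these libraries where they do the work, as an engineer would, in place of code of your own. Each camera call takes 0.05 s, during which the arm holds its last target. There are 200 camera calls.

TASK

Get the loose angle bar ready for drilling: slide its flat flange under the lip of the dark jig rail until it lies flush and parallel against the rail and its left end touches the end stop. Finish by pressing it home against the rail with a gentle push of about 12 N, held for half a second, first on its upright leg near the end by the stop and then near the free end; never shove it hard. Leave it lying there, let go, and do not disturb the small parts and tools lying around.

Things in the scene. Friction and masses are not known exactly. Their poses are not given: they have to be found in the camera images.
- angle_bar: Loose smooth aluminium angle bar, 0.2-0.36 kg, friction about 0.3, 240 mm long along own y. Flat flange on the bench: own x -20 to +20 mm, 5 mm thick. Upright leg 34 mm high, 8 mm thick, at own x -20 to -12 mm, on the side away from the rail; the edge at x = +20 mm meets the rail. Origin: mid-length, mid-width, on the bench. Starts in front of the rail, skewed up to 0.28 rad, 1-6 cm short of the stop.
- rail: Dark rigid jig rail bolted to the bench, 360 mm long along own y, 22 mm high (screws 28). Origin: middle of its locating face, on the bench; the face is the plane own x = 0, looking to own -x, towards the robot. A lip overhangs it to own x = -18 mm, underside 7.5 mm above the bench: the bar's flange goes under. Seated: bar's origin at own x = -20 mm, y axes parallel.
- end_stop: Rigid aluminium stop clamped on the rail near its +y (left) end, axes parallel to the rail's, 48 mm high. Origin: in the plane of the rail's locating face, on the bench. Contact face: plane own y = 0, looking to own -y, own x -62 to -20 mm, 34 mm high; it reaches 26 mm to +y. Bar against it: bar's origin at own y = -120 mm.
- bearing_big: Bystander: ball bearing, 62 mm across, 16 mm high, lying behind the rail. Origin: centre of its underside.
- fitting_2: Bystander: metal hose fitting 29x33x30 mm standing behind the rail. Origin: centre of its underside.
- caliper: Bystander: slide caliper 226 mm long, 7 mm high, lying to the right of the rail. Origin: centre of the underside.
Not all that is in view belongs to the job. There is more than one size of the end_stop; the one meant has the size given above.

How it is judged:
By the outcome, as a careful person would: the job done as asked, in the order asked, and still so for the second after the job is handed in, with the robot touching nothing.
It also fails if it takes over 72 s, if anything falls off the work surface, if the arm or the gripper's body presses on something with over 40 N, if the wrist force passes 120 N, or if a joint passes its speed limit or range.

## Working session

There is one attempt and no reset: what is moved stays moved. The work goes in short steps, Python scripts to look and compute and a tool call to move; the robot and the scene stay as the last step left them, time stands still between calls to the robot, and variables do not carry over. Pictures are saved under pics/ and viewed, about 8 in all and at most 12, crops included, and the job is handed in when it is done.

Besides the shell and the picture viewer there is one more tool, called after "Request:" in YAML: its name, and indented under it one key for each argument. carry_out: Moves the arm, as the interface text tells. Its arguments: {"type":"object","properties":{"offset":{"type":"array"},"twist":{"type":"array"},"grip":{"type":"number"},"newtons":{"type":"number"}},"required":["offset","twist"]}

```bash
mkdir -p pics; python3 - <<'E'
from plant import *
import cv2
s=get_state();print(s)
for n in ["scene","side"]:
    cv2.imwrite(f"pics/{n}0.png",snapshot(n)[:,:,::-1]);print(n,camera_params(n))
E
```

```text
{'clock': 0.0, 'q': array([ 1.21079923,  0.68998781, -0.19450654,  1.5663112 ,  0.15730357,
        0.90249397, -0.21508103]), 'qd': array([ 1.19963285e-03, -1.97250663e-03, -4.55338831e-04,  8.81936587e-04,
        6.44058773e-05,  2.30233203e-04,  2.08374647e-03]), 'joint_torque': array([ 1.07154698e-03, -5.27554107e+01, -1.26680017e+00, -1.53424788e+01,
       -5.27026446e-02,  6.54646850e-03,  1.68907191e-04]), 'tool_pos': array([ 0.23952527, -0.57661387,  0.2379162 ]), 'eef_rot': array([-0.58785805,  0.39305355, -0.39193905,  0.58848585]), 'contact_force': array([ 0.3390866 ,  0.28416384, -0.44218212]), 'moment': array([0.04195848, 0.05162124, 0.0352639 ]), 'opening': 1.001978469156975}
scene {'camera_matrix': array([[484.32313804,   0.        , 315.93193343],
       [  0.        , 484.32313804, 240.61205403],
       [  0.        ,   0.        ,   1.        ]]), 'eye': array([0.43828996, 0.63829974, 0.8369627 ]), 'orientation': array([-0.06523926,  0.29109291,  0.92959945, -0.21645696])}
side {'camera_matrix': array([[550.02095707,   0.        , 319.50384931],
       [  0.        , 550.02095707, 251.48458685],
       [  0.        ,   0.        ,   1.        ]]), 'eye': array([0.27746818, 1.07638814, 0.90065028]), 'orientation': array([-0.08914288,  0.41286063,  0.88546108, -0.19379972])}
```

View pics/scene0.png

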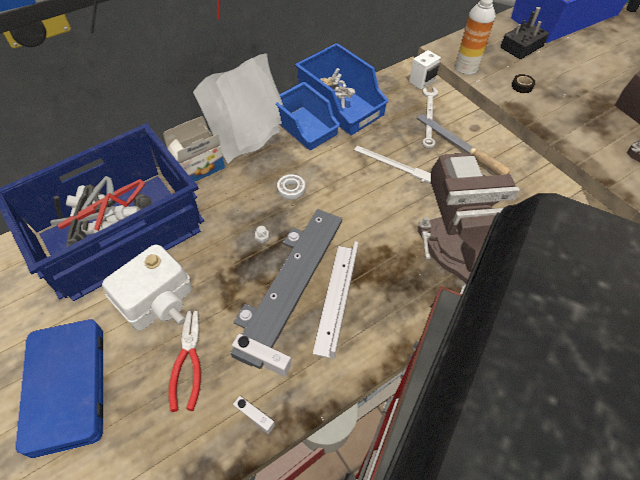

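View pics/side0.png

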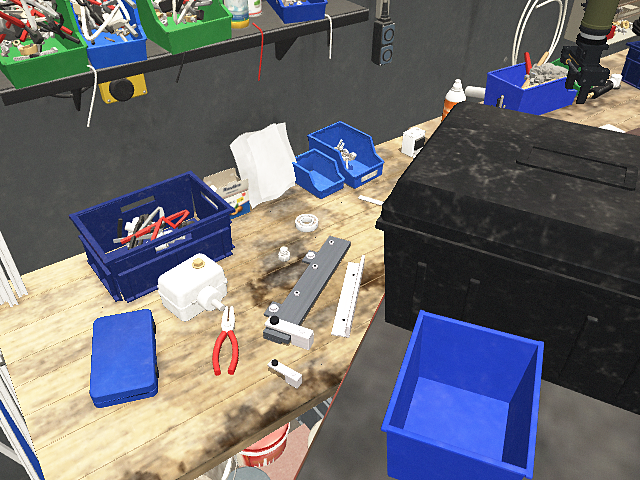

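The scene picture shows the rail from (327,212) to (245,355), the clamped stop near (262,352), the bar from (350,245) to (325,355), and a decoy stop at (253,413). I'll enlarge that area.

```bash
cat > h.py <<'E'
import numpy as np, cv2
from scipy.spatial.transform import Rotation as R
from plant import *
def ray(n,u,v,c=None):
    c=c or camera_params(n);K=c["camera_matrix"]
    x=(u-K[0,2])/K[0,0];y=(v-K[1,2])/K[1,1]
    if n=="wrist":
        t=np.hypot(x,y);d=np.array([x/t*np.sin(t),-y/t*np.sin(t),-np.cos(t)])
    else: d=np.array([x,-y,-1.])
    return c["eye"],R.from_quat(c["orientation"]).apply(d)
def pt(n,u,v,z=0,c=None):
    e,d=ray(n,u,v,c);return e+d*(z-e[2])/d[2]
def proj(n,p,c=None):
    c=c or camera_params(n);K=c["camera_matrix"]
    q=R.from_quat(c["orientation"]).inv().apply(np.array(p)-c["eye"])
    a=np.array([q[0],-q[1]])
    if n=="wrist":
        t=np.arctan2(np.hypot(*a),-q[2]);a=a/np.hypot(*a)*t
    else: a=a/-q[2]
    return a*K[0,0]+K[:2,2]
def crop(n,u0,v0,u1,v1,k,name,im=None):
    im=snapshot(n) if im is None else im
    cv2.imwrite(f"pics/{name}.png",cv2.resize(im[v0:v1,u0:u1,::-1],None,fx=k,fy=k,interpolation=cv2.INTER_CUBIC))
E
python3 - <<'E'
from h import *
im=cv2.imread("pics/scene0.png")[:,:,::-1]
crop("scene",220,200,370,380,3.3,"c1",im)
for p in [(327,212),(245,355),(350,245),(325,355),(253,413),(291,187),(262,235),(470,150),(440,290),(520,200),(190,350),(430,180),(355,150),(330,430)]: print(p,pt("scene",*p).round(3))
print(pt("side",385,220).round(3),pt("side",390,330).round(3))
E
```

```text
(327, 212) [0.702 0.037 0.   ]
(245, 355) [0.694 0.398 0.   ]
(350, 245) [ 0.621  0.094 -0.   ]
(325, 355) [0.565 0.334 0.   ]
(253, 413) [0.63 0.48 0.  ]
(291, 187) [0.806 0.008 0.   ]
(262, 235) [0.799 0.154 0.   ]
(470, 150) [ 0.473 -0.289  0.   ]
(440, 290) [0.419 0.114 0.   ]
(520, 200) [ 0.329 -0.186  0.   ]
(190, 350) [0.789 0.434 0.   ]
(430, 180) [ 0.529 -0.153  0.   ]
(355, 150) [ 0.723 -0.165 -0.   ]
(330, 430) [0.501 0.448 0.   ]
[ 0.616 -0.096  0.   ] [0.473 0.278 0.   ]
```

View pics/c1.png

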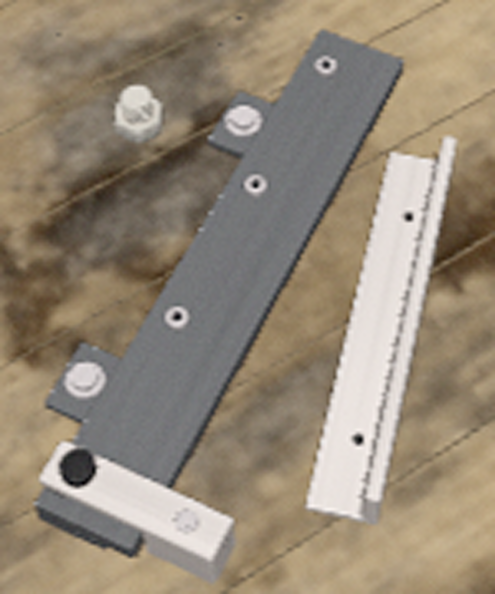

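```bash
python3 - <<'E'
from h import *
def c(u,v,z): return pt("scene",u/3.3+220-.35,v/3.3+200-.35,z)
P=dict(railR=c(402,63,.022),railRfar=c(323,30,.022),railL=c(168,487,.022),fR=c(390,153,.005),fL=c(307,508,.005),legR=c(456,140,.034),legRi=c(444,137,.034),legL=c(380,500,.034),legLi=c(366,497,.034),
 st1=c(80,440,.034),st2=c(235,520,.034),st3=c(217,562,.034),st3b=c(215,580,0),s2_48=c(235,520,.048))
for k,v in P.items(): print(k,v.round(4))
a=lambda p,q:np.degrees(np.arctan2(*(P[q]-P[p])[:2]))
print("rail",a("railR","railL"),"bar",a("fR","fL"),a("legR","legL"),"stop",a("st2","st1"))
print(np.linalg.norm(P["fR"]-P["fL"]),np.linalg.norm(P["legR"]-P["legL"]))
E
```

```text
railR [0.6599 0.0553 0.022 ]
railRfar [0.717  0.0536 0.022 ]
railL [0.6543 0.3722 0.022 ]
fR [0.6419 0.1112 0.005 ]
fL [0.5849 0.3437 0.005 ]
legR [0.6027 0.103  0.034 ]
legRi [0.6101 0.1042 0.034 ]
legL [0.5472 0.333  0.034 ]
legLi [0.5546 0.3347 0.034 ]
st1 [0.7067 0.3737 0.034 ]
st2 [0.6107 0.3765 0.034 ]
st3 [0.6085 0.4006 0.034 ]
st3b [0.612  0.3997 0.    ]
s2_48 [0.6077 0.3811 0.048 ]
rail -1.0109586981856935 bar -13.759993741333195 -13.553182448031926 stop 91.7038603532082
0.23933820799963243 0.23651958306765067
```

```bash
python3 - <<'E'
from h import *
def c(u,v,z): return pt("scene",u/3.3+220-.35,v/3.3+200-.35,z)
for p,q,z in [((326,64),(176,316),.022),((243,119),(85,379),.012)]:
    a,b=c(*p,z),c(*q,z);print(a.round(4),b.round(4),np.degrees(np.arctan2(*(b-a)[:2])))
im=cv2.imread("pics/scene0.png")[:,:,::-1]
crop("scene",225,310,325,385,7,"c2",im)
im=cv2.imread("pics/side0.png")[:,:,::-1]
crop("side",255,225,375,360,5,"c3",im)
E
```

```text
[0.7031 0.0776 0.022 ] [0.7008 0.2794 0.022 ] -0.659776298798143
[0.7343 0.1333 0.012 ] [0.7307 0.3332 0.012 ] -1.0252284718514397
```

View pics/c2.png

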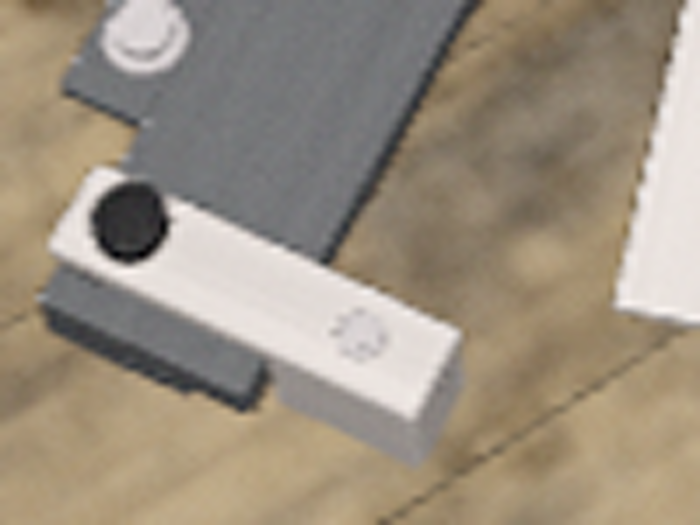

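View pics/c3.png

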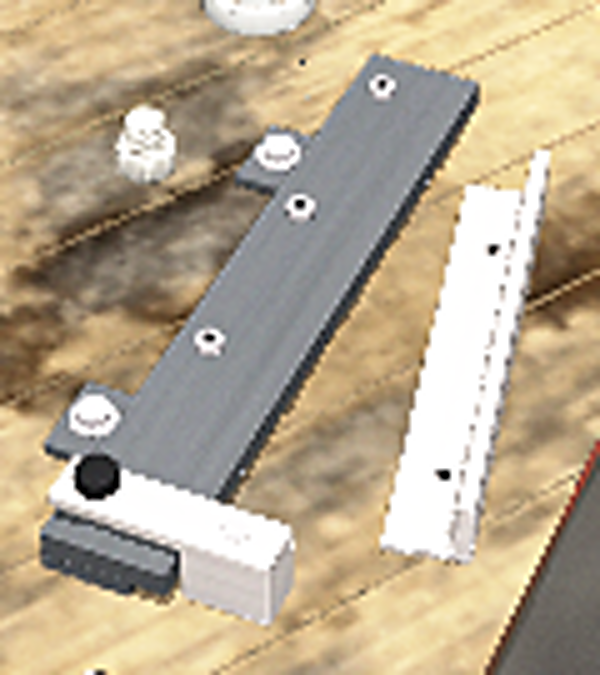

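```bash
python3 - <<'E'
from h import *
def tri(a,b):
    e1,d1=ray("scene",*a);e2,d2=ray("side",*b);d1/=np.linalg.norm(d1);d2/=np.linalg.norm(d2)
    s=np.linalg.lstsq(np.c_[d1,-d2],e2-e1,rcond=None)[0]
    p,q=e1+s[0]*d1,e2+s[1]*d2;return ((p+q)/2).round(4),np.linalg.norm(p-q).round(4)
A=lambda u,v:(220+u/3.3-.35,200+v/3.3-.35)
B=lambda u,v:(255+u/5-.4,225+v/5-.4)
C=lambda u,v:(225+u/7-.43,310+v/7-.43)
print("box",tri((510,200),(455,108)))
for n,a,b in [("railR",A(402,63),B(478,82)),("railRfar",A(323,30),B(374,57)),("scr1",A(326,64),B(381,85)),("scr3",A(176,316),B(208,339)),("stopfaceTip",C(460,330),B(292,548)),("stop+yTip",C(415,417),B(270,572)),("stoptipbot",C(420,467),B(273,625)),("fR",A(390,153),B(468,186)),("fL",A(307,508),B(383,548)),("legR",A(456,140),B(549,152)),("hole1",A(409,216),B(493,250)),("hole2",A(358,439),B(444,475)),("railL",C(325,265),B(220,498))]: print(n,*tri(a,b))
for p in [(0,0,0),(0,0,.4),(.24,-.577,.239),(.45,0,0),(.45,.3,0)]: print(p,proj("scene",p).round(),proj("side",p).round())
print([pt("side",*p).round(3) for p in [(385,290),(320,405),(525,135)]])
E
```

```text
box (array([0.4044, 0.374 , 0.5701]), np.float64(0.0126))
railR [0.6588 0.0554 0.0226] 0.0019
railRfar [0.7201 0.046  0.0116] 0.001
scr1 [0.7026 0.0775 0.022 ] 0.0012
scr3 [0.7    0.2794 0.0223] 0.0014
stopfaceTip [0.6161 0.3685 0.0114] 0.0017
stop+yTip [0.6116 0.3992 0.0302] 0.0016
stoptipbot [ 0.6106  0.4005 -0.0014] 0.0028
fR [6.421e-01 1.078e-01 1.000e-04] 0.0022
fL [ 0.5856  0.3407 -0.0029] 0.0015
legR [0.6028 0.1007 0.0307] 0.0011
hole1 [ 0.6131  0.1443 -0.0017] 0.0008
hole2 [ 5.774e-01  2.924e-01 -3.000e-04] 0.0017
railL [0.6474 0.3763 0.0365] 0.0044
(0, 0, 0) [674. 329.] [629. 312.]
(0, 0, 0.4) [879. 189.] [711. 156.]
(0.24, -0.577, 0.239) [639.  21.] [573.  94.]
(0.45, 0, 0) [443. 242.] [435. 257.]
(0.45, 0.3, 0) [391. 366.] [397. 340.]
[array([0.524, 0.164, 0.   ]), array([0.532, 0.515, 0.   ]), array([ 0.344, -0.754,  0.   ])]
```

```bash
python3 - <<'E'
from h import *
s=get_state();print(R.from_quat(s["eef_rot"]).as_matrix().round(3),r.grip_point_offset)
m=snapshot("wrist");crop("wrist",0,0,640,480,1,"w0",m);print(camera_params("wrist"))
E
```

```text
[[ 0.384 -0.001  0.923]
 [-0.923  0.002  0.384]
 [-0.002 -1.    -0.   ]] 0.0187
{'camera_matrix': array([[371.64829954,   0.        , 319.41435806],
       [  0.        , 371.64829954, 232.67619381],
       [  0.        ,   0.        ,   1.        ]]), 'eye': array([ 0.30041534, -0.55027099,  0.38310514]), 'orientation': array([-0.10813466,  0.07342908, -0.55003667,  0.82484831])}
```

View pics/w0.png

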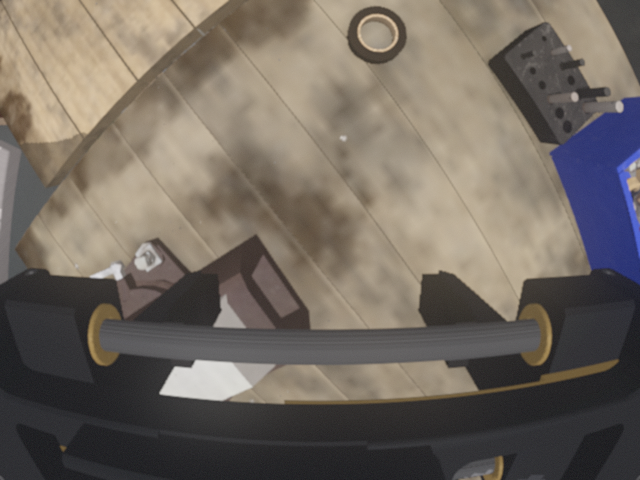

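The wrist view shows a vise below and left of the gripper, around (250,320). I'll lift and swing over it on an arc to the bar.

Request:
carry_out:
  offset:
    - [0,0,0.06]
    - [0,0,0.05]
    - [0.025,0.025,0]
    - [0.035,0.035,0]
    - [0.04,0.04,0]
    - [0.04,0.04,0]
    - [0.04,0.04,0]
    - [0.04,0.04,0]
  twist: [0,0,3,4,5,5,5,5]
  grip: 0.05
  newtons: 10

```text
clock: 1.15
tool_pos: [0.4607, -0.3558, 0.3485]
eef_rot: [0.664, -0.244, 0.243, -0.664]
contact_force: [1.0, 1.1, 0.1]
opening: 0.569
```

Request:
carry_out:
  offset:
    - [0.04,0.05,0]
    - [0.03,0.05,0]
    - [0.02,0.05,0]
    - [0.015,0.05,0]
    - [0.01,0.05,0]
    - [0.005,0.05,0]
    - [0,0.05,0]
    - [0,0.05,0]
  twist: [5,5,5,5,5,5,5,5]

```text
clock: 2.15
tool_pos: [0.5786, 0.043, 0.3485]
eef_rot: [0.707, -0.002, 0.002, -0.707]
contact_force: [0.1, 0.1, -0.6]
opening: 0.571
```

Request:
carry_out:
  offset:
    - [0,0.045,-0.02]
    - [0,0.045,-0.03]
    - [0,0.045,-0.04]
    - [0,0.041,-0.04]
    - [0,0,-0.04]
    - [0,0,-0.03]
    - [0,0,0]
    - [0,0,0]
  twist: [3.4,3.4,3.4,3.4,0,0,0,0]

```text
clock: 3.15
tool_pos: [0.5795, 0.218, 0.1498]
eef_rot: [-0.702, -0.081, 0.08, 0.703]
contact_force: [0.5, -0.3, 0.6]
opening: 0.57
```

```bash
python3 - <<'E'
from h import *
s=get_state();print(s["tool_pos"],s["clock"],s["contact_force"].round(1),R.from_quat(s["eef_rot"]).as_matrix()[:,0].round(3))
c=camera_params("wrist");np.save("w1c.npy",c,allow_pickle=True)
m=snapshot("wrist");crop("wrist",0,0,640,480,1.25,"w1",m)
for p in [(.5788,.219,.034),(.6599,.0553,.022),(.6543,.3722,.022),(.6107,.3765,.034),(.6419,.1112,.005),(.5849,.3437,.005)]: print(p,(proj("wrist",p,c)*1.25).round())
E
```

```text
[0.57953304 0.21800817 0.1498144 ] 3.15 [ 0.5 -0.3  0.6] [0.974 0.227 0.002]
(0.5788, 0.219, 0.034) [399. 286.]
(0.6599, 0.0553, 0.022) [453. 508.]
(0.6543, 0.3722, 0.022) [577.  71.]
(0.6107, 0.3765, 0.034) [516.  37.]
(0.6419, 0.1112, 0.005) [449. 434.]
(0.5849, 0.3437, 0.005) [454.  86.]
```

View pics/w1.png

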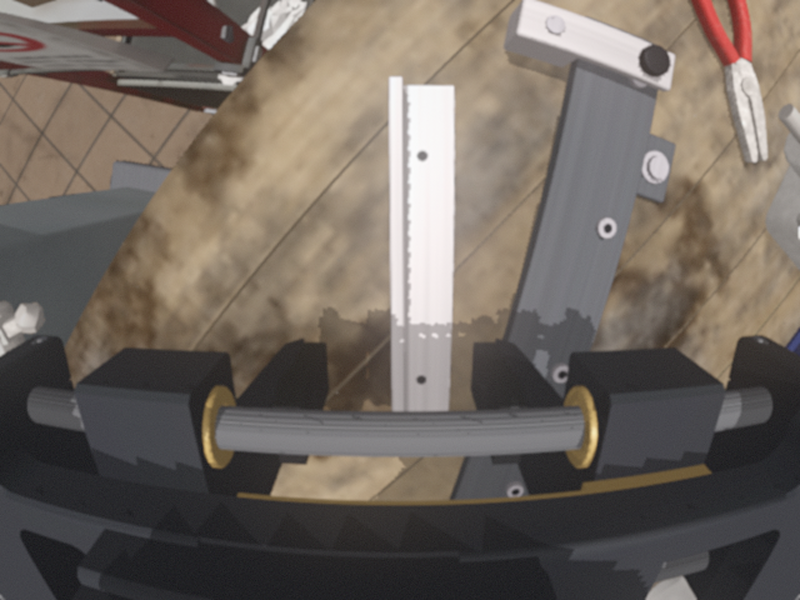

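The wrist view matches the predictions: the leg runs down u≈399, centred between the fingers, the flange's left corner is at (454,86) and the lip meets the stop at (577,68). I'll descend and close softly.

Request:
carry_out:
  offset:
    - [0,0,-0.04]
    - [0,0,-0.04]
    - [0,0,-0.03]
    - [0,0,-0.02]
    - [0,0,-0.009]
    - [0,0,0]
    - [0,0,0]
  twist: [0,0,0,0,0,0,0]

```text
clock: 4.08
tool_pos: [0.5797, 0.2181, 0.0109]
eef_rot: [-0.702, -0.082, 0.08, 0.703]
contact_force: [0.1, -0.2, 0.1]
opening: 0.562
```

Request:
carry_out:
  offset:
    - [0,0,0]
    - [0,0,0]
    - [0,0,0]
    - [0,0,0]
    - [0,0,0]
    - [0,0,0]
    - [0,0,0]
    - [0,0,0]
  twist: [0,0,0,0,0,0,0,0]
  grip: 0.0
  newtons: 12

```text
clock: 5.08
tool_pos: [0.5788, 0.2176, 0.0097]
eef_rot: [0.702, 0.081, -0.081, -0.702]
contact_force: [-1.0, -1.1, 1.2]
opening: 0.091
```

Request:
carry_out:
  offset:
    - [0.003,0.003,0]
    - [0.005,0.004,0]
    - [0.006,0.005,0]
    - [0.006,0.005,0]
    - [0.006,0.005,0]
    - [0.005,0.004,0]
    - [0.004,0.003,0]
    - [0,0,0]
  twist: [-1,-1.8,-2.2,-2.3,-2.2,-1.8,-1,0]

```text
clock: 6.08
tool_pos: [0.6147, 0.2475, 0.0098]
eef_rot: [-0.707, -0.006, 0.005, 0.708]
contact_force: [0.5, 0.6, -0.7]
opening: 0.088
```

```bash
python3 - <<'E'
from h import *
s=get_state();print(s["tool_pos"],s["clock"],s["contact_force"].round(1),R.from_quat(s["eef_rot"]).as_matrix()[:,0].round(4),s["opening"])
c=camera_params("wrist")
m=snapshot("wrist");crop("wrist",200,0,640,330,1.8,"w2",m);cv2.imwrite("pics/w2raw.png",m[:,:,::-1]);np.save("w2c.npy",c)
E
```

```text
[0.61468741 0.24750631 0.00978341] 6.075 [ 0.5  0.6 -0.7] [0.9999 0.0149 0.0016] 0.08791147125660659
```

View pics/w2.png

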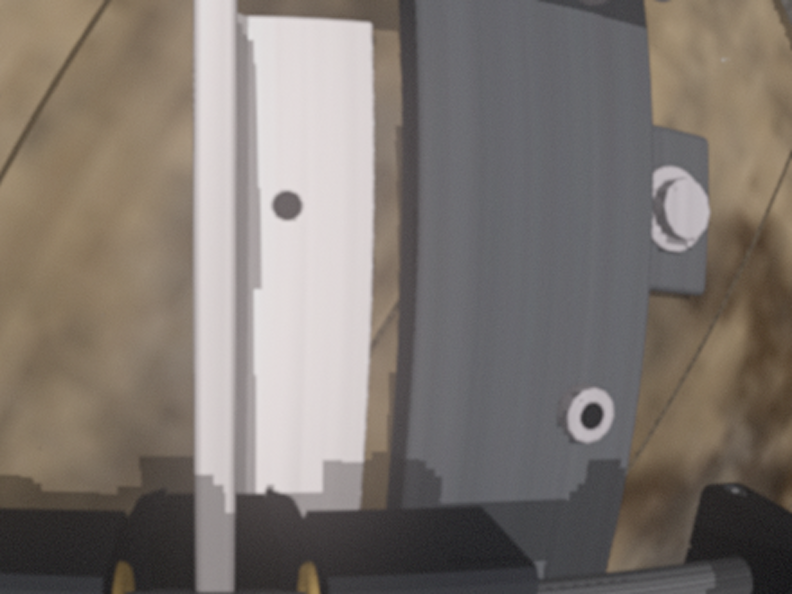

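```bash
python3 - <<'E'
from h import *
c=np.load("w2c.npy",allow_pickle=True).item()
f=lambda u,v,z: pt("wrist",200+u/1.8-.2,v/1.8-.2,z,c)
for n,z,L in [("flange",.005,[(373,24),(374,120),(372,250),(366,400),(361,505)]),("liptop",.022,[(414,10),(417,120),(415,250),(408,400),(402,500)]),("lipbot",.0075,[(400,10),(403,120),(401,250),(394,400),(388,500)])]:
    P=np.array([f(*p,z) for p in L]);a=np.polyfit(P[:,1],P[:,0],1);print(n,P[:,:2].round(4).tolist(),"yaw",-np.degrees(np.arctan(a[0])),"x@.25",np.polyval(a,.25))
E
```

```text
flange [[0.6483, 0.3685], [0.6484, 0.345], [0.6486, 0.315], [0.649, 0.2801], [0.6499, 0.2537]] yaw 0.7464247313781571 x@.25 0.649631406790487
liptop [[0.6531, 0.3668], [0.6534, 0.3424], [0.6536, 0.3155], [0.6541, 0.2842], [0.6549, 0.2617]] yaw 0.9305718094239493 x@.25 0.6548624947052102
lipbot [[0.6541, 0.372], [0.6545, 0.3451], [0.6547, 0.3153], [0.6551, 0.2808], [0.6559, 0.256]] yaw 0.8229626330502916 x@.25 0.6557929027650887
```

Request:
carry_out:
  offset:
    - [0.003,0.0,0]
    - [0.004,0.0,0]
    - [0.004,0.0,0]
    - [0.003,0.001,0]
    - [0,0.002,0]
    - [0,0.0015,0]
    - [0,0.0005,0]
    - [0,0,0]
  twist: [0,0,0,0,0,0,0,0]

```text
clock: 7.12
tool_pos: [0.6282, 0.2518, 0.0098]
eef_rot: [-0.707, -0.006, 0.005, 0.707]
contact_force: [0.6, -1.4, 1.1]
opening: 0.087
```

Request:
carry_out:
  offset:
    - [0,0.001,0]
    - [0,0.001,0]
    - [0,0,0]
  twist: [0,0,0]

```text
clock: 7.5
tool_pos: [0.6278, 0.2539, 0.0098]
eef_rot: [-0.707, -0.005, 0.005, 0.707]
contact_force: [0.2, -2.2, 2.3]
opening: 0.09
```

Request:
carry_out:
  offset:
    - [0,0.001,0]
    - [0,0,0]
  twist: [0,0]

```text
clock: 7.75
tool_pos: [0.6278, 0.2547, 0.0098]
eef_rot: [-0.707, -0.005, 0.005, 0.707]
contact_force: [-0.8, -2.1, 2.7]
opening: 0.093
```

Request:
carry_out:
  offset:
    - [0,0.001,0]
    - [0,0,0]
  twist: [0,0]

```text
clock: 8.0
tool_pos: [0.6278, 0.2558, 0.0098]
eef_rot: [-0.707, -0.005, 0.005, 0.707]
contact_force: [0.2, -1.8, 3.0]
opening: 0.09
```

Request:
carry_out:
  offset:
    - [0,0.001,0]
    - [0,0,0]
  twist: [0,0]

```text
clock: 8.25
tool_pos: [0.6279, 0.2561, 0.0098]
eef_rot: [0.707, 0.005, -0.005, -0.707]
contact_force: [-1.0, -3.4, 2.9]
opening: 0.093
```

Request:
carry_out:
  offset:
    - [0,0.001,0]
    - [0,0,0]
  twist: [0,0]

```text
clock: 8.5
tool_pos: [0.6279, 0.2561, 0.0098]
eef_rot: [0.708, 0.005, -0.005, -0.706]
contact_force: [-1.0, -5.3, 4.6]
opening: 0.09
```

The bar's end has met the stop: the TCP held at y=0.2561 while the force rose. I'll regrip high, above the lip, so the inner finger clears the rail.

Request:
carry_out:
  offset:
    - [0,0,0]
    - [0,0,0]
    - [0,0,0.006]
    - [0,0,0.01]
    - [0,0,0]
    - [0,0,0]
  twist: [0,0,0,0,0,0]
  grip: 0.012

```text
clock: 9.25
tool_pos: [0.628, 0.2576, 0.026]
eef_rot: [-0.707, -0.005, 0.005, 0.707]
contact_force: [0.1, -0.4, 0.2]
opening: 0.136
```

Request:
carry_out:
  offset:
    - [0,0,0]
    - [0,0,0]
    - [0,0,0]
    - [0,0,0]
  twist: [0,0,0,0]
  grip: 0.0
  newtons: 12

```text
clock: 9.75
tool_pos: [0.6279, 0.2575, 0.0256]
eef_rot: [0.707, 0.005, -0.005, -0.707]
contact_force: [0.3, -0.0, -0.1]
opening: 0.092
```

Request:
carry_out:
  offset:
    - [0.001,0,0]
    - [0.002,0,0]
    - [0.002,0,0]
    - [0.001,0,0]
    - [0,0,0]
  twist: [0,0,0,0,0]

```text
clock: 10.38
tool_pos: [0.6342, 0.2575, 0.0257]
eef_rot: [-0.707, -0.005, 0.005, 0.707]
contact_force: [-1.1, 0.1, 0.3]
opening: 0.088
```

Expected contact is at x≈0.637. I'll creep.

Request:
carry_out:
  offset:
    - [0.001,0.0005,0]
    - [0.001,0,0]
    - [0,0,0]
  twist: [0,0,0]

```text
clock: 10.75
tool_pos: [0.6359, 0.2576, 0.0256]
eef_rot: [0.707, 0.005, -0.005, -0.707]
contact_force: [-1.4, -1.6, 1.0]
opening: 0.089
```

Request:
carry_out:
  offset:
    - [0.001,0,0]
    - [0,0,0]
  twist: [0,0]

```text
clock: 11.0
tool_pos: [0.6369, 0.2576, 0.0257]
eef_rot: [0.707, 0.005, -0.005, -0.707]
contact_force: [-3.3, -3.1, 1.8]
opening: 0.087
```

Request:
carry_out:
  offset:
    - [0.001,0.0005,0]
    - [0,0,0]
  twist: [0,0]

```text
clock: 11.25
tool_pos: [0.6371, 0.2577, 0.0257]
eef_rot: [0.708, 0.005, -0.006, -0.706]
contact_force: [-4.1, -4.3, 3.7]
opening: 0.091
```

Request:
carry_out:
  offset:
    - [0,0,0]
    - [0,0,0]
    - [0,0,0.02]
    - [0,0,0.03]
    - [-0.017,0.03,0.01]
    - [-0.018,0.035,0]
    - [0,0.02,0]
    - [0,0,0]
  twist: [0,0,0,0,0,0,0,0]
  grip: 0.02

```text
clock: 12.25
tool_pos: [0.6034, 0.3456, 0.0865]
eef_rot: [-0.706, -0.007, 0.005, 0.708]
contact_force: [0.9, -0.0, -0.6]
opening: 0.224
```

Request:
carry_out:
  offset:
    - [0,0,0]
    - [0,0,-0.02]
    - [0,0,-0.03]
    - [0,0,-0.02]
    - [0,0,-0.003]
    - [0,0,0]
    - [0,0,0]
  twist: [0,0,0,0,0,0,0]
  grip: 0.0

```text
clock: 13.12
tool_pos: [0.6036, 0.3442, 0.0138]
eef_rot: [-0.707, -0.006, 0.005, 0.708]
contact_force: [-0.3, -0.0, 0.6]
opening: 0.003
```

```bash
python3 - <<'E'
from h import *
s=get_state();print(s["tool_pos"],s["clock"],s["contact_force"].round(1),s["opening"])
m=snapshot("wrist");w=snapshot("scene")
crop("wrist",150,0,640,480,1.2,"w3",m);crop("scene",220,180,380,390,2.8,"s3",w)
a,b=cv2.imread("pics/w3.png"),cv2.imread("pics/s3.png");h=576
a=cv2.resize(a,(400,392));b=cv2.resize(b,(400,525))
o=np.zeros((525,800,3),np.uint8);o[:392,:400]=a;o[:,400:]=b;cv2.imwrite("pics/m3.png",o)
E
```

```text
[0.60360623 0.34417869 0.01382045] 13.125 [-0.3 -0.   0.6] 0.003082031366167964
```

View pics/m3.png

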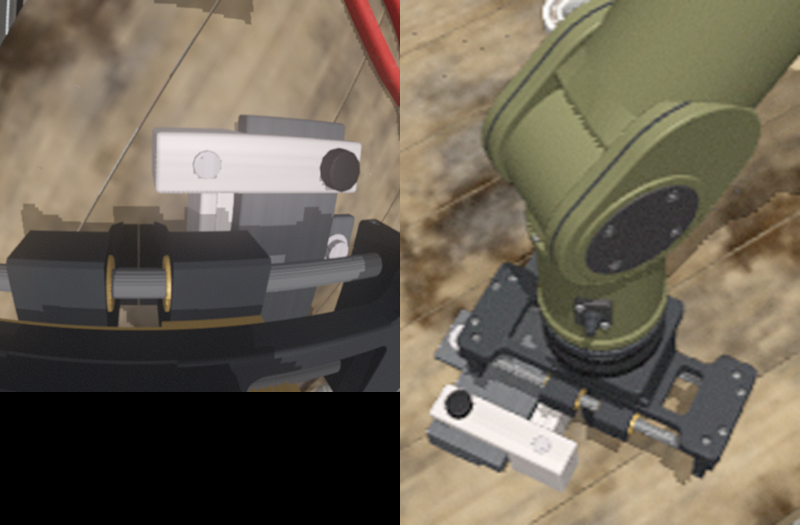

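The finger stands outside the leg, just short of the stop, and the bar's end meets the stop's face at (215,192). Now I'll approach slowly.

Request:
carry_out:
  offset:
    - [0.003,0,0]
    - [0.003,0,0]
    - [0.002,0,0]
    - [0,0,0]
  twist: [0,0,0,0]

```text
clock: 13.72
tool_pos: [0.6112, 0.3435, 0.0127]
eef_rot: [-0.707, -0.005, 0.005, 0.707]
contact_force: [-0.5, 0.2, 0.8]
opening: 0.003
```

Request:
carry_out:
  offset:
    - [0.001,0,0]
    - [0.001,0,0]
    - [0,0,0]
  twist: [0,0,0]

```text
clock: 14.1
tool_pos: [0.613, 0.3436, 0.0127]
eef_rot: [0.707, 0.005, -0.005, -0.707]
contact_force: [-0.4, -0.1, 0.2]
opening: 0.006
```

Request:
carry_out:
  offset:
    - [0.001,0,0]
    - [0.001,0,0]
    - [0,0,0]
  twist: [0,0,0]

```text
clock: 14.48
tool_pos: [0.615, 0.3436, 0.0128]
eef_rot: [-0.707, -0.005, 0.005, 0.707]
contact_force: [0.8, 0.1, 0.1]
opening: 0.005
```

Request:
carry_out:
  offset:
    - [0.001,0,0]
    - [0.001,0,0]
    - [0,0,0]
  twist: [0,0,0]

```text
clock: 14.85
tool_pos: [0.6168, 0.3437, 0.0127]
eef_rot: [-0.707, -0.005, 0.005, 0.707]
contact_force: [-0.1, -0.3, 0.0]
opening: 0.003
```

Request:
carry_out:
  offset:
    - [0.001,0,0]
    - [0,0,0]
  twist: [0,0]

```text
clock: 15.1
tool_pos: [0.6172, 0.3437, 0.0127]
eef_rot: [0.707, 0.005, -0.006, -0.707]
contact_force: [-2.2, -0.2, 0.9]
opening: 0.005
```

Request:
carry_out:
  offset:
    - [0.001,0,0]
    - [0,0,0]
  twist: [0,0]

```text
clock: 15.35
tool_pos: [0.6173, 0.3437, 0.0126]
eef_rot: [0.707, 0.005, -0.007, -0.707]
contact_force: [-5.4, -0.1, 3.1]
opening: 0.004
```

Contact is firm, at about 3 to 4 N per commanded mm.

Request:
carry_out:
  offset:
    - [0.001,0,0]
    - [0.0008,0,0]
    - [0,0,0]
  twist: [0,0,0]

```text
clock: 15.72
tool_pos: [0.6173, 0.3438, 0.0126]
eef_rot: [0.708, 0.004, -0.008, -0.707]
contact_force: [-8.4, -1.1, 5.9]
opening: 0.002
```

Request:
carry_out:
  offset:
    - [0.0011,0,0]
    - [0,0,0]
    - [0,0,0]
  twist: [0,0,0]

```text
clock: 16.1
tool_pos: [0.6174, 0.3438, 0.0125]
eef_rot: [0.708, 0.003, -0.009, -0.706]
contact_force: [-10.5, -1.5, 6.5]
opening: 0.003
```

Request:
carry_out:
  offset:
    - [0,0,0]
    - [0,0,0]
    - [0,0,0]
    - [0,0,0]
  twist: [0,0,0,0]

```text
clock: 16.6
tool_pos: [0.6173, 0.3438, 0.0125]
eef_rot: [0.708, 0.003, -0.009, -0.706]
contact_force: [-10.0, -1.4, 7.1]
opening: 0.004
```

Request:
carry_out:
  offset:
    - [0.0005,0,0]
    - [0,0,0]
    - [0,0,0]
    - [0,0,0]
  twist: [0,0,0,0]

```text
clock: 17.1
tool_pos: [0.6173, 0.3438, 0.0125]
eef_rot: [0.708, 0.003, -0.009, -0.706]
contact_force: [-11.4, -2.3, 8.9]
opening: 0.008
```

Request:
carry_out:
  offset:
    - [0,0,0]
    - [0,0,0]
    - [0,0,0]
  twist: [0,0,0]

```text
clock: 17.48
tool_pos: [0.6174, 0.3438, 0.0125]
eef_rot: [0.708, 0.003, -0.009, -0.706]
contact_force: [-11.7, -1.6, 8.3]
opening: 0.007
```

First press held at about 12 N. Next I'll back off and go along to the free end.

Request:
carry_out:
  offset:
    - [-0.006,0,0]
    - [-0.008,0,0]
    - [0,-0.04,0]
    - [0,-0.05,0]
    - [0,-0.05,0]
    - [0,-0.038,0]
    - [0,0,0]
    - [0,0,0]
  twist: [0,0,0,0,0,0,0,0]

```text
clock: 18.48
tool_pos: [0.6087, 0.1669, 0.013]
eef_rot: [-0.706, -0.006, 0.005, 0.708]
contact_force: [-0.0, -0.2, -0.6]
opening: 0.006
```

Request:
carry_out:
  offset:
    - [0.003,0,0]
    - [0.003,0,0]
    - [0.002,0,0]
    - [0.001,0,0]
    - [0,0,0]
  twist: [0,0,0,0,0]

```text
clock: 19.1
tool_pos: [0.6173, 0.1656, 0.0127]
eef_rot: [0.707, 0.005, -0.005, -0.707]
contact_force: [-0.4, 0.3, 0.3]
opening: 0.005
```

Request:
carry_out:
  offset:
    - [0.001,0,0]
    - [0.001,0,0]
    - [0,0,0]
  twist: [0,0,0]

```text
clock: 19.48
tool_pos: [0.6193, 0.1656, 0.0127]
eef_rot: [-0.707, -0.005, 0.005, 0.707]
contact_force: [-0.7, -0.2, 1.5]
opening: 0.003
```

Request:
carry_out:
  offset:
    - [0.001,0,0]
    - [0.001,0,0]
    - [0,0,0]
  twist: [0,0,0]

```text
clock: 19.85
tool_pos: [0.6198, 0.1656, 0.0126]
eef_rot: [0.707, 0.005, -0.006, -0.707]
contact_force: [-5.4, -0.1, 3.7]
opening: 0.001
```

Request:
carry_out:
  offset:
    - [0.001,0,0]
    - [0.001,0,0]
    - [0.0005,0,0]
    - [0,0,0]
    - [0,0,0]
  twist: [0,0,0,0,0]

```text
clock: 20.48
tool_pos: [0.6199, 0.1656, 0.0124]
eef_rot: [0.708, 0.003, -0.008, -0.706]
contact_force: [-11.0, 0.1, 6.9]
opening: 0.007
```

Request:
carry_out:
  offset:
    - [0.0003,0,0]
    - [0,0,0]
    - [0,0,0]
    - [0,0,0]
  twist: [0,0,0,0]

```text
clock: 20.98
tool_pos: [0.6198, 0.1656, 0.0124]
eef_rot: [0.708, 0.003, -0.008, -0.706]
contact_force: [-11.1, -0.7, 7.4]
opening: 0.004
```

Request:
carry_out:
  offset:
    - [0,0,0]
    - [0,0,0]
  twist: [0,0]

```text
clock: 21.22
tool_pos: [0.6199, 0.1656, 0.0124]
eef_rot: [0.708, 0.003, -0.008, -0.706]
contact_force: [-10.6, -0.2, 8.1]
opening: 0.005
```

Request:
carry_out:
  offset:
    - [-0.006,0,0]
    - [-0.01,0,0]
    - [-0.01,0,0.02]
    - [0,0,0.05]
    - [0,0,0.05]
    - [0,-0.02,0.05]
    - [0,-0.03,0]
    - [0,0,0]
  twist: [0,0,0,0,0,0,0,0]

```text
clock: 22.22
tool_pos: [0.5989, 0.1119, 0.1831]
eef_rot: [0.708, 0.004, -0.003, -0.706]
contact_force: [-0.2, -0.9, 0.3]
opening: 0.004
```

Request:
carry_out:
  offset:
    - [0,-0.05,0.03]
    - [0,-0.05,0.03]
    - [0,-0.05,0]
    - [0,-0.05,0]
    - [-0.02,-0.05,0]
    - [0,0,0]
  twist: [0,0,0,0,0,0]

```text
clock: 22.98
tool_pos: [0.5763, -0.1396, 0.2414]
eef_rot: [0.708, 0.002, -0.004, -0.706]
contact_force: [-0.1, 0.5, -0.8]
opening: 0.005
```

```bash
python3 - <<'E'
from h import *
s=get_state();print(s["tool_pos"],s["clock"],s["contact_force"].round(1))
w=snapshot("scene");cv2.imwrite("pics/s4raw.png",w[:,:,::-1]);crop("scene",220,190,370,390,3,"s4",w)
v=snapshot("side");crop("side",255,220,375,360,4,"v4",v)
a,b=cv2.imread("pics/s4.png"),cv2.imread("pics/v4.png");b=cv2.resize(b,(350,408))
o=np.zeros((600,800,3),np.uint8);o[:,:450]=a;o[:408,450:]=b;cv2.imwrite("pics/m4.png",o)
d=cv2.absdiff(cv2.imread("pics/scene0.png"),w[:,:,::-1]).max(2)>60
n,_,st,_=cv2.connectedComponentsWithStats(d.astype(np.uint8));print(st[1:][st[1:,4]>15])
E
```

```text
[ 0.57632343 -0.13955687  0.24142711] 22.975 [-0.1  0.5 -0.8]
[[ 627    0   13   12  115]
 [ 396    9  102   87 2584]
 [ 415   34   13    6   33]
 [ 582  190    8    9   19]
 [ 588  198   25   16  101]
 [ 313  242   45  115 2167]
 [ 272  248   64  104  981]]
```

View pics/m4.png

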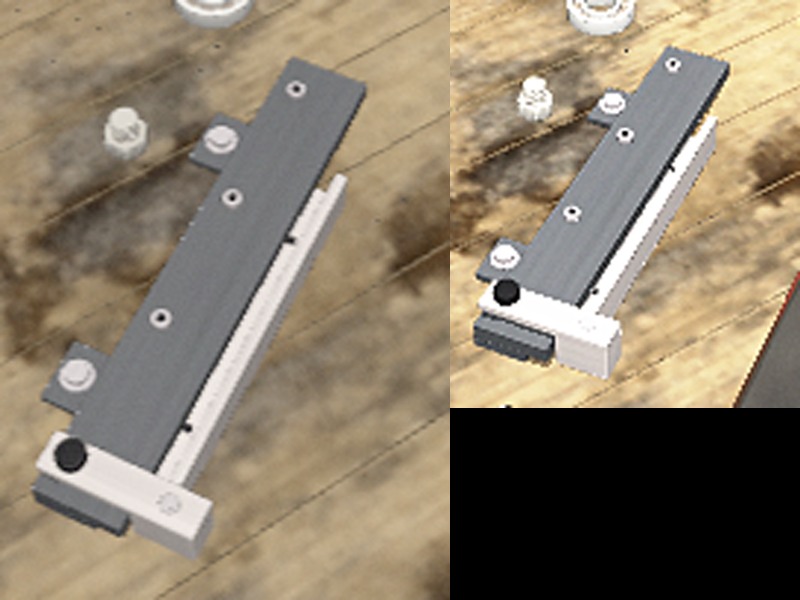

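The picture shows the bar parallel along the lip, with its left end at the stop near (180,480). For the stop contact, I'll take one close wrist look.

Request:
carry_out:
  offset:
    - [0.01,0.05,0]
    - [0.01,0.06,0]
    - [0.01,0.06,0]
    - [0.01,0.06,0]
    - [0,0.06,-0.03]
    - [0,0.06,-0.04]
    - [0,0.03,-0.03]
    - [0,0,0]
  twist: [0,0,0,0,0,0,0,0]

```text
clock: 24.08
tool_pos: [0.6143, 0.24, 0.1476]
eef_rot: [-0.706, -0.007, 0.01, 0.708]
contact_force: [1.0, 0.0, 0.3]
opening: 0.002
```

```bash
python3 - <<'E'
from h import *
c=camera_params("wrist");m=snapshot("wrist");cv2.imwrite("pics/w5raw.png",m[:,:,::-1]);np.save("w5c.npy",c)
p=proj("wrist",(.635,.3755,.034),c).round().astype(int);print(p,c["eye"],get_state()["tool_pos"])
u0=max(0,p[0]-60);v0=max(0,p[1]-45);print(u0,v0);crop("wrist",u0,v0,u0+120,v0+90,6,"w5",m)
E
```

```text
[356  42] [0.61302936 0.3070915  0.29268375] [0.61618592 0.23709722 0.14906112]
296 0
```

View pics/w5.png

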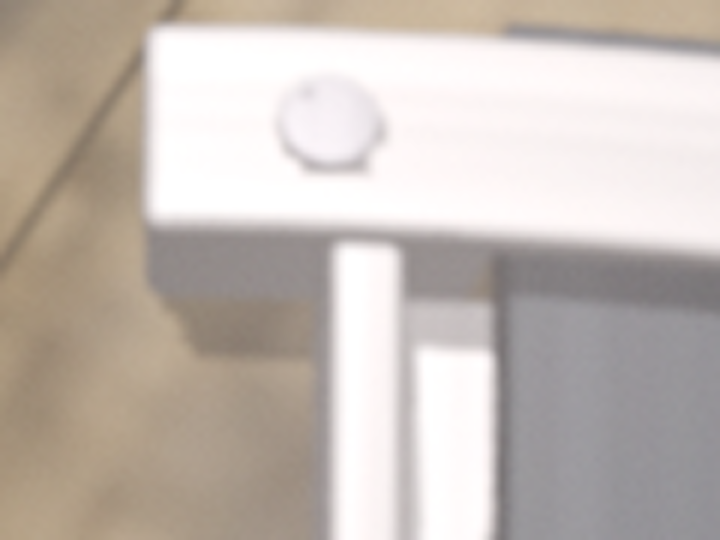

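```bash
python3 - <<'E'
from h import *
c=np.load("w5c.npy",allow_pickle=True).item()
f=lambda u,v,z: pt("wrist",296+u/6-.4,v/6-.4,z,c).round(4)
print("stop top edge @leg",f(365,228,.034),"leg end top",f(365,243,.034),"if stop chamfer")
print("stop top left corner",f(150,222,.034),"stop face bottom left",f(165,297,0),"flange end",f(450,300,.005),"face bottom near leg",f(325,298,0))
E
```

```text
stop top edge @leg [0.6353 0.3786 0.034 ] leg end top [0.6353 0.3768 0.034 ] if stop chamfer
stop top left corner [0.6105 0.3784 0.034 ] stop face bottom left [0.6124 0.3773 0.    ] flange end [0.6489 0.3774 0.005 ] face bottom near leg [0.6332 0.3779 0.    ]
```

```bash
python3 - <<'E'
import cv2
g=cv2.cvtColor(cv2.imread("pics/w5raw.png"),6)
for u in (340,345,353,355,357,359,368,370,373): print(u,g[30:62,u])
E
```

```text
340 [254 255 255 255 255 249 229 197 167 146 142 142 143 143 144 143 144 143
 142 139 135 135 133 133 135 135 134 134 135 142 155 160]
345 [254 255 255 255 255 250 232 203 172 150 145 144 144 143 144 145 144 144
 145 145 142 143 142 145 144 145 145 143 141 147 158 165]
353 [252 254 254 255 255 253 238 212 178 167 202 237 250 253 253 253 253 253
 254 254 253 252 253 253 253 252 252 252 251 251 251 251]
355 [252 253 255 255 255 253 241 215 180 167 203 239 254 255 255 255 255 255
 255 255 255 255 255 255 255 255 255 255 255 255 255 255]
357 [251 253 254 254 255 253 242 218 184 165 197 235 251 253 253 253 253 252
 253 253 252 252 253 252 252 251 252 252 251 251 251 251]
359 [252 253 254 254 255 254 243 220 188 165 191 230 247 251 251 250 250 250
 250 251 250 250 249 250 249 250 249 249 248 248 248 249]
368 [251 251 252 253 254 254 249 231 200 167 151 146 145 146 148 145 147 146
 147 157 177 193 196 196 196 195 199 214 238 252 255 255]
370 [251 251 252 253 253 254 249 233 203 172 154 145 145 146 146 146 146 146
 146 156 177 192 197 195 195 195 196 207 232 251 254 254]
373 [250 251 252 252 253 253 251 238 213 183 156 145 147 145 147 147 147 145
 145 151 173 189 194 194 193 194 194 202 228 248 253 253]
```

The bar's end and the stop agree to within about 1 mm, but this view doesn't settle whether they touch. I'll nudge the free end lightly toward the stop, then repeat both presses in order.

Request:
carry_out:
  offset:
    - [0.004,-0.03,0]
    - [0.004,-0.04,0]
    - [0.004,-0.035,0]
    - [0.004,-0.02,0]
    - [0,0,-0.05]
    - [0,0,-0.05]
    - [0,0,-0.035]
    - [0,0,0]
  twist: [0,0,0,0,0,0,0,0]

```text
clock: 25.12
tool_pos: [0.6325, 0.1085, 0.0133]
eef_rot: [0.707, 0.004, -0.007, -0.707]
contact_force: [-0.5, 0.1, 0.4]
opening: 0.006
```

Request:
carry_out:
  offset:
    - [0,0.003,0]
    - [0,0.004,0]
    - [0,0.002,0]
    - [0,0,0]
  twist: [0,0,0,0]

```text
clock: 25.62
tool_pos: [0.6345, 0.118, 0.0159]
eef_rot: [-0.707, -0.006, 0.005, 0.707]
contact_force: [0.5, 0.3, 0.5]
opening: 0.005
```

Request:
carry_out:
  offset:
    - [0,0.001,0]
    - [0,0.001,0]
    - [0,0,0]
  twist: [0,0,0]

```text
clock: 26.0
tool_pos: [0.634, 0.1197, 0.0151]
eef_rot: [-0.707, -0.005, 0.005, 0.707]
contact_force: [0.6, -0.1, -0.5]
opening: 0.002
```

Request:
carry_out:
  offset:
    - [0,0.001,0]
    - [0,0.001,0]
    - [0,0.001,0]
    - [0,0.001,0]
    - [0,0,0]
  twist: [0,0,0,0,0]

```text
clock: 26.62
tool_pos: [0.6341, 0.1237, 0.0152]
eef_rot: [-0.707, -0.005, 0.005, 0.707]
contact_force: [0.2, -0.8, 1.1]
opening: 0.01
```

Request:
carry_out:
  offset:
    - [0,0.001,0]
    - [0,0.001,0]
    - [0,0,0]
  twist: [0,0,0]

```text
clock: 27.0
tool_pos: [0.6341, 0.1256, 0.0151]
eef_rot: [-0.707, -0.005, 0.005, 0.707]
contact_force: [-0.8, 0.3, -1.0]
opening: 0.005
```

Request:
carry_out:
  offset:
    - [0,0.001,0]
    - [0,0,0]
  twist: [0,0]

```text
clock: 27.25
tool_pos: [0.6341, 0.1259, 0.0151]
eef_rot: [0.707, 0.005, -0.005, -0.707]
contact_force: [-1.1, -1.6, 0.6]
opening: 0.002
```

Request:
carry_out:
  offset:
    - [0,0.001,0]
    - [0,0,0]
  twist: [0,0]

```text
clock: 27.5
tool_pos: [0.6341, 0.126, 0.0151]
eef_rot: [0.708, 0.005, -0.005, -0.706]
contact_force: [0.3, -4.1, 1.8]
opening: 0.004
```

Request:
carry_out:
  offset:
    - [0,0.0005,0]
    - [0,0,0]
  twist: [0,0]

```text
clock: 27.75
tool_pos: [0.6341, 0.1261, 0.0151]
eef_rot: [0.708, 0.005, -0.005, -0.706]
contact_force: [-0.7, -5.8, 2.4]
opening: 0.003
```

The bar didn't move (the TCP stuck at y=0.126 as the force rose to 6 N), so it was already touching the stop. Now I'll repeat the two presses to end in the right order.

Request:
carry_out:
  offset:
    - [0,-0.006,0]
    - [0,-0.01,0]
    - [-0.015,0,0]
    - [-0.016,0,0]
    - [0,0.03,-0.001]
    - [0,0.05,-0.001]
    - [0,0.05,0]
    - [0,0.05,0]
  twist: [0,0,0,0,0,0,0,0]

```text
clock: 28.75
tool_pos: [0.603, 0.294, 0.0132]
eef_rot: [-0.707, -0.005, 0.005, 0.708]
contact_force: [0.8, -0.1, 0.4]
opening: 0.001
```

Request:
carry_out:
  offset:
    - [0,0.035,0]
    - [0,0.017,0]
    - [0,0,0]
    - [0.004,0,0]
    - [0.004,0,0]
    - [0.002,0,0]
    - [0,0,0]
  twist: [0,0,0,0,0,0,0]

```text
clock: 29.62
tool_pos: [0.6135, 0.3434, 0.0131]
eef_rot: [0.707, 0.005, -0.005, -0.707]
contact_force: [0.2, 0.5, -0.1]
opening: 0.007
```

Request:
carry_out:
  offset:
    - [0.001,0,0]
    - [0.001,0,0]
    - [0.001,0,0]
    - [0.001,0,0]
    - [0.001,0,0]
    - [0.001,0,0]
    - [0.001,0,0]
    - [0,0,0]
  twist: [0,0,0,0,0,0,0,0]

```text
clock: 30.62
tool_pos: [0.6174, 0.3442, 0.0129]
eef_rot: [0.708, 0.004, -0.007, -0.707]
contact_force: [-6.2, -0.9, 4.9]
opening: 0.005
```

Request:
carry_out:
  offset:
    - [0.001,0,0]
    - [0,0,0]
  twist: [0,0]

```text
clock: 30.88
tool_pos: [0.6174, 0.3441, 0.0129]
eef_rot: [0.708, 0.003, -0.008, -0.706]
contact_force: [-8.1, -0.9, 5.8]
opening: 0.007
```

Request:
carry_out:
  offset:
    - [0.001,0,0]
    - [0.0007,0,0]
    - [0,0,0]
  twist: [0,0,0]

```text
clock: 31.25
tool_pos: [0.6173, 0.3442, 0.0128]
eef_rot: [0.708, 0.003, -0.009, -0.706]
contact_force: [-11.4, -2.5, 8.5]
opening: 0.005
```

Request:
carry_out:
  offset:
    - [0,0,0]
    - [0,0,0]
    - [0,0,0]
  twist: [0,0,0]

```text
clock: 31.62
tool_pos: [0.6174, 0.3442, 0.0128]
eef_rot: [0.708, 0.003, -0.009, -0.706]
contact_force: [-12.0, -1.9, 8.1]
opening: 0.006
```

Request:
carry_out:
  offset:
    - [0,0,0]
    - [0,0,0]
  twist: [0,0]

```text
clock: 31.88
tool_pos: [0.6174, 0.3442, 0.0128]
eef_rot: [0.708, 0.003, -0.009, -0.706]
contact_force: [-12.1, -2.6, 8.2]
opening: 0.005
```

Request:
carry_out:
  offset:
    - [-0.006,0,0]
    - [-0.008,0,0]
    - [0,-0.04,0]
    - [0,-0.05,0]
    - [0,-0.05,0]
    - [0,-0.038,0]
    - [0,0,0]
    - [0,0,0]
  twist: [0,0,0,0,0,0,0,0]

```text
clock: 32.88
tool_pos: [0.6092, 0.1674, 0.0134]
eef_rot: [-0.706, -0.006, 0.005, 0.708]
contact_force: [0.3, 1.1, -0.2]
opening: 0.007
```

Request:
carry_out:
  offset:
    - [0.004,0,0]
    - [0.003,0,0]
    - [0.001,0,0]
    - [0.001,0,0]
    - [0.001,0,0]
    - [0.001,0,0]
    - [0.001,0,0]
    - [0,0,0]
  twist: [0,0,0,0,0,0,0,0]

```text
clock: 33.88
tool_pos: [0.6198, 0.166, 0.013]
eef_rot: [0.707, 0.005, -0.006, -0.707]
contact_force: [-3.3, -0.4, 1.9]
opening: 0.007
```

Request:
carry_out:
  offset:
    - [0.001,0,0]
    - [0.001,0,0]
    - [0,0,0]
  twist: [0,0,0]

```text
clock: 34.25
tool_pos: [0.6199, 0.166, 0.0128]
eef_rot: [0.708, 0.004, -0.007, -0.707]
contact_force: [-7.3, -0.7, 5.0]
opening: 0.006
```

Request:
carry_out:
  offset:
    - [0.001,0,0]
    - [0.001,0,0]
    - [0,0,0]
  twist: [0,0,0]

```text
clock: 34.62
tool_pos: [0.6199, 0.166, 0.0127]
eef_rot: [0.708, 0.003, -0.009, -0.706]
contact_force: [-11.2, -0.8, 8.7]
opening: 0.01
```

Request:
carry_out:
  offset:
    - [0.0003,0,0]
    - [0,0,0]
    - [0,0,0]
    - [0,0,0]
    - [0,0,0]
  twist: [0,0,0,0,0]

```text
clock: 35.25
tool_pos: [0.6199, 0.166, 0.0127]
eef_rot: [0.708, 0.003, -0.009, -0.706]
contact_force: [-12.6, -1.2, 7.9]
opening: 0.007
```

Request:
carry_out:
  offset:
    - [-0.006,0,0]
    - [-0.01,0,0]
    - [-0.01,0,0.02]
    - [0,0,0.05]
    - [0,0,0.05]
    - [0,-0.02,0.05]
    - [0,-0.03,0]
    - [0,0,0]
  twist: [0,0,0,0,0,0,0,0]

```text
clock: 36.25
tool_pos: [0.5999, 0.1123, 0.1835]
eef_rot: [0.708, 0.004, -0.003, -0.706]
contact_force: [-0.5, -0.5, -0.4]
opening: 0.006
```

Request:
carry_out:
  offset:
    - [0,-0.05,0.03]
    - [0,-0.05,0.03]
    - [0,-0.05,0]
    - [0,-0.05,0]
    - [-0.02,-0.05,0]
    - [0,0,0]
    - [0,0,0]
  twist: [0,0,0,0,0,0,0]

```text
clock: 37.12
tool_pos: [0.5795, -0.1323, 0.2428]
eef_rot: [-0.707, -0.006, 0.006, 0.708]
contact_force: [-0.7, 1.0, -1.5]
opening: 0.009
```

```bash
python3 - <<'E'
from h import *
w=snapshot("scene")[:,:,::-1]
for ref in ("s4raw","scene0"):
    d=(cv2.absdiff(cv2.imread(f"pics/{ref}.png"),w).max(2)>50).astype(np.uint8)
    n,_,st,_=cv2.connectedComponentsWithStats(d);print(ref,st[1:][st[1:,4]>8].tolist())
s=get_state();print(s["clock"],s["tool_pos"],s["contact_force"].round(1))
E
```

```text
s4raw [[427, 5, 28, 14, 56], [430, 5, 20, 8, 28], [422, 9, 9, 14, 24], [465, 8, 15, 36, 99], [464, 10, 5, 5, 10], [412, 35, 3, 5, 10], [415, 34, 14, 8, 32], [484, 41, 14, 35, 72], [417, 49, 62, 27, 301], [464, 49, 9, 7, 21], [468, 48, 9, 7, 23], [393, 51, 49, 47, 259], [450, 69, 33, 18, 98], [468, 70, 7, 3, 11], [363, 141, 5, 4, 9], [349, 143, 6, 7, 14], [408, 145, 9, 4, 12], [373, 151, 10, 6, 20], [401, 160, 16, 7, 29]]
scene0 [[627, 0, 13, 12, 120], [422, 8, 16, 19, 53], [393, 11, 103, 87, 2653], [435, 13, 28, 6, 87], [431, 16, 13, 5, 16], [451, 22, 13, 6, 26], [439, 24, 9, 4, 15], [412, 35, 14, 7, 51], [367, 103, 16, 11, 23], [427, 114, 6, 5, 20], [449, 115, 62, 42, 1183], [439, 116, 15, 8, 64], [426, 126, 6, 12, 50], [361, 135, 15, 12, 57], [405, 137, 5, 3, 9], [393, 138, 9, 10, 33], [352, 144, 9, 5, 11], [373, 147, 11, 10, 43], [383, 147, 12, 8, 33], [495, 149, 36, 33, 380], [388, 150, 40, 17, 192], [525, 167, 7, 9, 27], [533, 166, 5, 4, 11], [516, 170, 54, 28, 510], [582, 190, 34, 25, 216], [313, 241, 45, 117, 2222], [272, 248, 64, 104, 999]]
37.175 [ 0.5797188  -0.13152472  0.24300523] [ 0.6  0.9 -0. ]
```

```bash
python3 - <<'E'
from h import *
w=snapshot("scene")[:,:,::-1];cv2.imwrite("pics/s6raw.png",w)
o=[cv2.resize(i[90:240,270:470],None,fx=2,fy=2) for i in (cv2.imread("pics/scene0.png"),cv2.imread("pics/s4raw.png"),w)]
o.append(cv2.resize(w[200:380,200:440],(400,300)))
cv2.imwrite("pics/m6.png",np.vstack([np.hstack(o[:2]),np.hstack(o[2:])]))
E
```

```text
(no output)
```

View pics/m6.png

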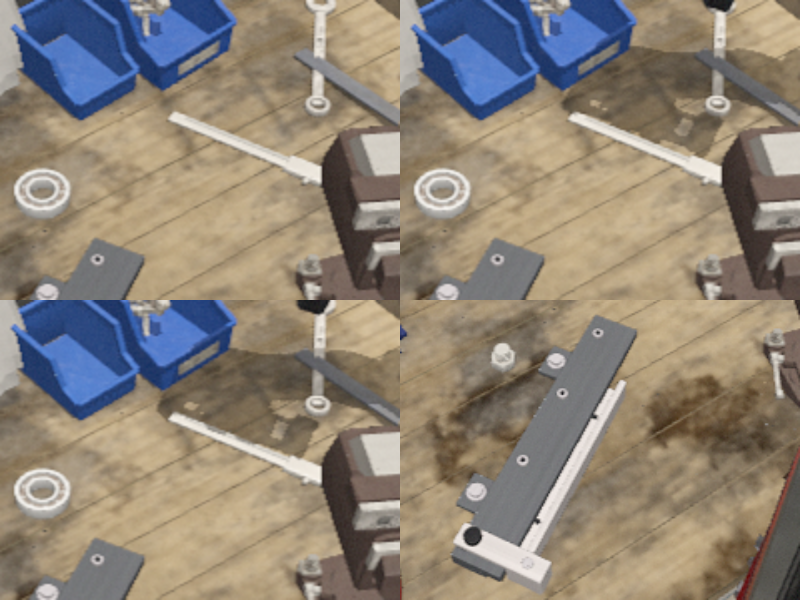

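The changes near the caliper are only the arm's shadow. The caliper, bearing and fitting haven't moved, and the bar lies seated. I'll hand in.

```bash
python3 -c "
from plant import *
print(job.finish_job())"
```

```text
the job is handed in; nothing more can be done
None
```

The angle bar is seated: its flange is under the rail's lip, it lies parallel against the rail, and its left end touches the stop. I handed the job in at about 37 s, with the gripper clear of everything.

- **Seating:** I gripped the upright leg, turned the bar parallel, slid it to the stop and then under the lip until it met the rail.
- **Presses:** I pressed at the stop end first and then the free end, each for over half a second. A wrist picture left the stop contact unclear, so I nudged the free end at about 6 N. The bar did not move, so it was already touching. I then repeated both presses in order.
- **Flush and parallel:** the press contact points give a slope of 0.8°, against 0.8–0.9° measured for the rail.
- **Bystanders:** the last scene picture shows the bearing, fitting and caliper where they started. The only change near the caliper was the arm's shadow.

**Disagreements:**
- The final presses read about 12 N horizontally, but also about 8 N vertically, because the stiff arm pushed down slightly. The total was therefore about 14–15 N.
- The wrist picture had suggested a gap of up to 1.8 mm at the stop. The nudge contradicts that.

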